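# Put the full tin of silver grain away in the cash box

## Task

Three identical closed white tins stand on the bench; one is full of silver grain, the other two are as good as empty. Heft them to find the full one, put it away upright on the floor of the wide compartment of the open grey cash box - set it down, do not drop it in - and then shut the box's lid completely. The two light tins stay out on the bench, standing upright, each within a few centimetres of where it stood; leave the loupe and the little specimen box alone.

Things in the scene. Friction and masses are not known exactly. Their poses are not given: they have to be found in the camera images.
- tin_1: one of three identical white screw-top tins, closed tight: 44 mm high, 56 mm in diameter over the ribbed lid (top 14 mm), 54 mm below it. Origin at the centre of its underside, z up. One of the three is full of silver grain, 0.38 to 0.54 kg; the other two are nearly empty, 0.07 to 0.16 kg. Which is which cannot be seen, only felt as weight; the full one's place changes.
- tin_2: one of three identical white screw-top tins, closed tight: 44 mm high, 56 mm in diameter over the ribbed lid (top 14 mm), 54 mm below it. Origin at the centre of its underside, z up. One of the three is full of silver grain, 0.38 to 0.54 kg; the other two are nearly empty, 0.07 to 0.16 kg. Which is which cannot be seen, only felt as weight; the full one's place changes.
- tin_3: one of three identical white screw-top tins, closed tight: 44 mm high, 56 mm in diameter over the ribbed lid (top 14 mm), 54 mm below it. Origin at the centre of its underside, z up. One of the three is full of silver grain, 0.38 to 0.54 kg; the other two are nearly empty, 0.07 to 0.16 kg. Which is which cannot be seen, only felt as weight; the full one's place changes.
- cash_box: grey steel cash box, fixed to the bench, hinge on the side away from the robot. 160 mm deep (its x, towards the hinge), 210 mm wide (its y), rim 62 mm high, walls 3 mm. Origin at the centre of its underside, z up. A divider at y = -45 mm, its top 37 mm up, parts a narrow compartment with two silver bars (-y) from the wide empty one (+y).
- bay (a point): centre of the floor of the wide compartment, at (0, 29, 5) mm in the box's frame, axes as the box's. The compartment measures 154 mm along x and 146 mm along y inside; its floor is 5 mm above the bench.
- lid (a joint): lid hinge: 0 = shut, 1.72 rad = open against its stop, leaning back. The hinge line runs along the box's y, 83 mm behind the box's centre (+x), 60 mm above the bench. The lid (0.32 kg) moves freely and stays open only by leaning back; tipped forward past about 1.4 rad it falls shut by itself, clear of a tin inside. 168 mm from hinge line to front edge, 217 mm wide, skirt 24 mm deep all round.
- lid_edge (a point): middle of the lid's front edge, on its outer panel. With the lid open it is the top edge, about 220 mm above the bench, and the outer panel faces away from the robot. A folded carrying handle on the panel sticks out 7 mm, 70 to 105 mm from the hinge line; a lip 50 mm wide sticks out 11 mm beyond the front edge, at the skirt's lower rim.
- loupe: small folding magnifier lying on the bench, 27 x 54 x 14 mm; bystander. Origin at the centre of its underside.
- gem_jar: small flat round specimen box with a clear lid, 30 mm in diameter, 10 mm high, with stones in it; bystander. Origin at the centre of its underside.

How it is judged:
By the outcome, as a careful person would: the job done as asked, in the order asked, and still so for the second after the job is handed in, with the robot touching nothing.
It also fails if it takes over 67 s, if anything falls off the work surface, if the arm or the gripper's body presses on something with over 40 N, if the wrist force passes 120 N, or if a joint passes its speed limit or range.

## Robot

A 6-joint arm with a two-finger parallel gripper is mounted at the origin on the work surface; the furniture and walls round the work are solid. World frame = base frame: x ahead of the robot, y to its left, z up, the work surface at z = 0. Lengths are in mm, angles in rad, forces in N, time in s.
With the tool pointing down it reaches from about 275 to 975 mm from the base axis. Payload 8.4 kg.
Tool frame: the origin (TCP) lies at the very end of the fingers, on their centre line; the grasp point (between the pads) lies 19 mm behind it; z points along the fingers, y is the line along which they close (so a half turn about z gives the same grasp; the last joint's range is limited). The gripper opens to 92 mm and grips with 3 to 60 N. Pads are 20 mm wide; open, the fingers measure 128 mm over their backs; the gripper's body (75 mm by 189 mm) begins 69 mm behind the grasp point.
Start: joints at [-1.283, 0.353, 1.633, -0, 1.155, -0.002], TCP at [178.599, -598.941, 182.083] pointing down, gripper open.
Joint ranges: [-2.63, 2.63], [-0.92, 2.1], [0.06, 2.66], [-1.3, 4.44], [0, 2.69], [-3.02, 3.02]. Speed limits (rad/s): [2.22, 2.22, 2.79, 3.14, 3.14, 3.14].

## Interface

Orientations are given as a rotation vector (axis times angle).
In Python, from station import arm gives the robot as it stands.
- The arm moves only by the tool jog_arm, never from a script. Its argument "moves" is a list that holds one entry, the list of rows, each a list of 4 numbers: the shift along the tool's x, y, z in m, then the turn about the tool's z in degrees. In form: [[[dx, dy, dz, yaw], ...]]. A call has 1 to 8 rows; each row shifts and turns the commanded pose from where the row before left it, along the tool's axes as they then stand; what a row does not reach is not made up. A row lasts 1/12 s, in which the tool goes at most 41.7 mm and 7.16 degrees, less where a joint would pass 70% of its speed; a pose out of reach is approached as far as the arm can. A call is refused whole if a number of a shift passes 0.0417 or a number of a turn 7.16, either way. A call with a gripper value outside its range is refused whole. "fingers" is the opening, from 0 (shut) to 1 (fully open), set as the call begins (left out, the last holds). The fingers move at their own pace and stop on an object; "force" is the grip in N (left out, the last holds). Time passes only in rows, so rows that do not move let the fingers close. It gives the time, the measured TCP pose, the force, the opening and the grip force at its end, in the units of the state.
- arm.sense(): the state, without advancing time (a new reading comes with each control period).
- arm.get_image(name): name is "scene" or "top" or "wrist"; returns a dict with "frame" (400x640x3 uint8, blue, green, red), "fov_y" (degrees; the focal length in pixels is half the picture's height over the tangent of half this angle, whatever the lens; pixels are square), "cx", "cy" (the principal point, pixels), "view" (4x4, takes a point from world to camera coordinates); the wrist camera has in their place "mount" (4x4, takes a point from camera to tool coordinates, whose origin is the TCP and whose axes are the flange's). Camera axes: x right, y up, looking along -z (the intrinsics and any distortion apply to the point x, -y, -z); pixel columns grow to the right and rows downward; lengths in mm; the calibration is good to about 2 mm. A picture is of the moment at which its call begins: read the wrist's pose just before it. There is no depth.
- arm.close_job(): hands the job in; it is judged then, once.
Trained networks look in a picture, given as the dict that the camera call returned (one of the last four; its "shot" number tells which), for a name from the list of things; names that differ only in an ending like _2 or _b are one class to them, and where a whole thing is asked for, a point or a joint stands for the part that bears it (a point fixed in the world has none). Each returns a list of dicts, best first, with "confidence" (0 to 1); they miss things now and then, are a little off and sometimes report something else, mostly with a low value. They report only what shows in the picture. A call takes as long as a camera call.
- arm.spot_in(picture, target): "at" ([x, y, z] in mm, in world coordinates, good to about 4 mm: the middle of the surface that is visible of it).
The state is a dict: "time": time; "joints": joint angles; "qvel": joint speeds; "joint_torque": joint torques, N m; "position": TCP position; "orientation": TCP orientation; "wrist_force": force on the tool from outside, world axes, zero at the start; "moment": the same for the moment, N m; "opening": opening from 0.0 (shut) to 1.0 (fully open); "gripper_force": force on a finger pad.
Only numpy, scipy, OpenCV 4.12 (cv2) and the standard library are available. Lean on these libraries where they do the work, as an engineer would, in place of code of your own. Each camera call takes 0.05 s, during which the arm holds its last target. There are 200 camera calls.

## Working session

There is one attempt and no reset: what is moved stays moved. The work goes in short steps, Python scripts to look and compute and a tool call to move; the robot and the scene stay as the last step left them, time stands still between calls to the robot, and variables do not carry over. Pictures are saved under pics/ and viewed, at most 11 in all, crops included, and the job is handed in when it is done.

Besides the shell and the picture viewer there is one more tool, called after ">>>" in YAML: its name, and indented under it one key for each argument. jog_arm: Moves the arm, as the interface text tells. Its arguments: {"type":"object","properties":{"moves":{"type":"array","items":{"type":"array","items":{"type":"array","items":{"type":"number"}}}},"fingers":{"type":"number"},"force":{"type":"number"}},"required":["moves"]}

```bash
mkdir -p pics; ls
python3 - <<'E'
from station import arm
import cv2,numpy as np
np.set_printoptions(precision=3,suppress=True)
s=arm.sense();print(s)
for n in ("top","scene"):
    p=arm.get_image(n);cv2.imwrite(f"pics/{n}0.png",p["frame"])
    print(n,p["fov_y"],np.array(p["view"]))
    for t in ("tin_1","cash_box","bay","lid","lid_edge","loupe","gem_jar"):
        try: print(t,[(np.round(d["at"]).tolist(),round(d["confidence"],2)) for d in arm.spot_in(p,t)][:5])
        except Exception as e: print(t,e)
E
```

```text
pics
{'time': 0.0, 'joints': array([-1.283,  0.354,  1.634, -0.   ,  1.155, -0.002]), 'qvel': array([-0.   , -0.002, -0.   ,  0.   ,  0.   , -0.001]), 'joint_torque': array([ -0.002, -59.384, -33.422,   0.07 ,   0.024,  -0.   ]), 'position': array([ 178.429, -598.421,  181.367]), 'orientation': array([-3.107, -0.453,  0.   ]), 'wrist_force': array([ 0.37 , -0.049, -0.401]), 'moment': array([ 0.023,  0.03 , -0.01 ]), 'gripper_force': 0.0, 'opening': 0.9999000779944024}
top 54.88272296127333 [[  -0.059   -0.998    0.     146.829]
 [   0.974   -0.058    0.221 -495.31 ]
 [  -0.22     0.013    0.975 -924.385]
 [   0.       0.       0.       1.   ]]
tin_1 [([495.0, 205.0, 42.0], 0.78), ([473.0, 78.0, 43.0], 0.72), ([532.0, 321.0, 46.0], 0.59)]
cash_box []
bay [([619.0, -115.0, 47.0], 0.97)]
lid [([651.0, -113.0, 145.0], 0.73)]
lid_edge [([653.0, -116.0, 143.0], 0.93)]
loupe [([376.0, 285.0, 15.0], 0.47)]
gem_jar [([619.0, -118.0, 44.0], 0.35)]
scene 49.00227976235437 [[  -0.483   -0.876   -0.002  334.221]
 [   0.498   -0.277    0.822 -273.56 ]
 [  -0.72     0.396    0.57  -653.138]
 [   0.       0.       0.       1.   ]]
tin_1 [([481.0, 213.0, 40.0], 0.72), ([462.0, 87.0, 41.0], 0.71), ([520.0, 329.0, 40.0], 0.6)]
cash_box [([627.0, -108.0, 60.0], 0.94)]
bay [([626.0, -109.0, 61.0], 0.61), ([575.0, 387.0, 9.0], 0.56)]
lid [([654.0, -109.0, 143.0], 0.91)]
lid_edge [([656.0, -105.0, 144.0], 0.81), ([371.0, 284.0, 14.0], 0.36)]
loupe [([372.0, 290.0, 14.0], 0.83)]
gem_jar [([654.0, -101.0, 144.0], 0.71), ([575.0, 387.0, 9.0], 0.44)]
```

View pics/top0.png

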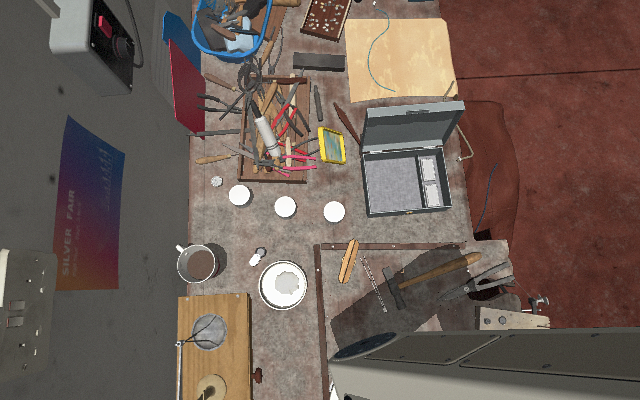

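View pics/scene0.png

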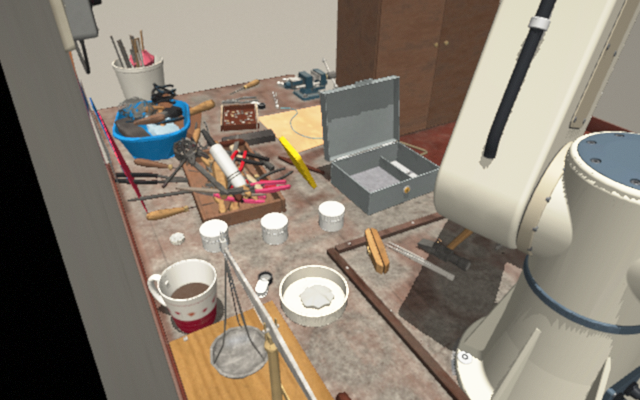

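Both views show the three tins: top view at about (334,211), (285,207) and (239,195). The box with its lid open is at (405,170), the loupe at (258,257) and the specimen box at (216,181). Next I'll measure the box corners and tin centres.

```bash
cat > h.py <<'E'
from station import arm
import cv2,numpy as np
from scipy.spatial.transform import Rotation as R
np.set_printoptions(precision=3,suppress=True)
def K(p):
    f=p["frame"].shape[0]/2/np.tan(np.radians(p["fov_y"])/2)
    return np.array([[f,0,p["cx"]],[0,f,p["cy"]],[0,0,1]])
def T(p,s):
    if "view" in p: return np.linalg.inv(np.array(p["view"]))
    M=np.eye(4);M[:3,:3]=R.from_rotvec(s["orientation"]).as_matrix();M[:3,3]=s["position"]
    return M@np.array(p["mount"])
def onplane(p,uv,z,s=None):
    uv=np.array(uv,float).reshape(-1,1,2)
    d=p.get("dist",p.get("distortion"))
    n=cv2.undistortPoints(uv,K(p),None if d is None else np.array(d,float))[:,0]
    W=T(p,s);o=W[:3,3];r=np.c_[n[:,0],-n[:,1],-np.ones(len(n))]@W[:3,:3].T
    return o+r*((z-o[2])/r[:,2])[:,None]
E
python3 - <<'E'
from h import *
s=arm.sense();print(R.from_rotvec(s["orientation"]).as_matrix())
p=arm.get_image("top");print({k:v for k,v in p.items() if k not in("frame","view")})
q=arm.get_image("scene");print({k:v for k,v in q.items() if k not in("frame","view")})
print(onplane(p,[(334.5,211),(285,206.5),(239,195.5)],44))
print(onplane(q,[(331,209),(274.5,222),(214,229)],44))
f=p["frame"][90:225,350:475];cv2.imwrite("pics/box.png",cv2.resize(f,None,fx=4.4,fy=4.4,interpolation=cv2.INTER_CUBIC))
E
```

```text
[[ 0.958  0.286  0.   ]
 [ 0.286 -0.958  0.   ]
 [ 0.    -0.    -1.   ]]
{'fov_y': 54.88272296127333, 'cx': 318.4319203779285, 'cy': 200.46428395063785, 'shot': 3}
{'fov_y': 49.00227976235437, 'cx': 314.04105913300816, 'cy': 198.03025468830091, 'shot': 4}
[[475.663  77.792  44.   ]
 [494.886 203.722  44.   ]
 [530.881 321.093  44.   ]]
[[473.365  79.069  44.   ]
 [490.813 203.53   44.   ]
 [529.028 319.505  44.   ]]
```

View pics/box.png

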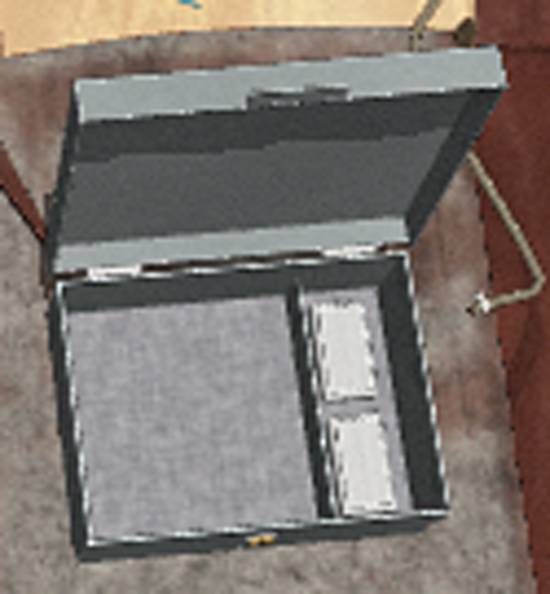

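Run:
```python
from h import *
p=arm.get_image("top")
c=onplane(p,[(363.6,155.2),(442.7,147.3),(451.1,207),(369.3,213.9)],62);print(c)
m=[[80,105],[80,-105],[-80,-105],[-80,105]]
r,_,_=np.array(0),0,0
a=np.array(m,float);b=c[:,:2]-c[:,:2].mean(0)
ang=np.arctan2((a[:,0]*b[:,1]-a[:,1]*b[:,0]).sum(),(a*b).sum());print("yaw",np.degrees(ang),"c",c.mean(0))
Rm=np.array([[np.cos(ang),-np.sin(ang)],[np.sin(ang),np.cos(ang)]]);cc=c[:,:2].mean(0)
print("resid",b-a@Rm.T)
for q in ([0,29],[83,0],[80+30,0]):print(q,cc+Rm@np.array(q))
print("wall",onplane(p,[(190,195),(190,160),(205,130)],0))
```

```text
[[ 614.912   -6.681   62.   ]
 [ 624.377 -214.426   62.   ]
 [ 465.079 -214.838   62.   ]
 [ 459.621   -7.79    62.   ]]
yaw 1.407646108464443 c [ 540.997 -110.934   62.   ]
resid [[-3.482 -2.681]
 [ 0.825 -0.489]
 [ 1.478  3.029]
 [ 1.179  0.141]]
[0, 29] [540.285 -81.943]
[83, 0] [ 623.972 -108.895]
[110, 0] [ 650.964 -108.232]
wall [[551.159 461.793   0.   ]
 [650.645 463.225   0.   ]
 [736.835 422.473   0.   ]]
```

>>> jog_arm:
  moves:
    - [[0, 0, -0.02, 7.1], [0, 0, -0.02, 7.1], [0, 0, 0, 2.4], [0.0146, -0.0385, 0, 0]]
  fingers: 1
  force: 25

```text
time: 1.28
position: [192.3, -565.7, 223.3]
orientation: [3.136, -0.008, 0.001]
wrist_force: [-0.3, 1.6, 0.4]
opening: 1.004
gripper_force: 0.0
```

>>> jog_arm:
  moves:
    - [[0.016, -0.0375, 0, 0], [0.016, -0.0375, 0, 0], [0.016, -0.0375, 0, 0], [0.016, -0.0375, 0, 0], [0.016, -0.0375, 0, 0], [0.016, -0.0375, 0, 0], [0.016, -0.0375, 0, 0], [0.016, -0.0375, 0, 0]]

```text
time: 1.95
position: [321.5, -258.7, 222.3]
orientation: [3.141, -0.001, 0.001]
wrist_force: [0.3, -0.9, -0.0]
opening: 1.004
gripper_force: 0.0
```

>>> jog_arm:
  moves:
    - [[0.017, -0.0375, 0, 0], [0.017, -0.0375, 0, 0], [0.017, -0.0375, 0, 0], [0.017, -0.0375, 0, 0], [0.017, -0.0375, 0, 0], [0.017, -0.0375, 0, 0], [0.017, -0.0375, 0, 0], [0.017, -0.0375, 0, 0]]

```text
time: 2.62
position: [457.6, 41.8, 222.4]
orientation: [3.142, 0.001, 0.001]
wrist_force: [0.6, -0.7, 0.3]
opening: 0.995
gripper_force: 0.0
```

>>> jog_arm:
  moves:
    - [[0.01, -0.03, 0.02, 0], [0, 0, 0.02, 0], [0, 0, 0.02, 0], [0, 0, 0, 0]]

```text
time: 2.95
position: [464.7, 70.0, 158.9]
orientation: [3.141, 0.003, -0.009]
wrist_force: [-0.6, -1.0, -0.5]
opening: 1.003
gripper_force: 0.0
```

Run:
```python
from h import *
s=arm.sense();p=arm.get_image("wrist");print(s["position"],s["orientation"],s["joints"],s["wrist_force"])
cv2.imwrite("pics/w1.png",p["frame"])
for d in arm.spot_in(p,"tin_1"):print(d)
```

```text
[464.73   69.995 158.904] [ 3.141  0.003 -0.009] [ 0.146  0.14   1.974 -0.     1.033  1.715] [-0.6   -0.956 -0.463]
{'at': [534.5, 312.7, 40.9], 'confidence': 0.93}
{'at': [480.0, 77.5, 44.2], 'confidence': 0.72}
{'at': [497.8, 196.8, 41.7], 'confidence': 0.56}
```

View pics/w1.png

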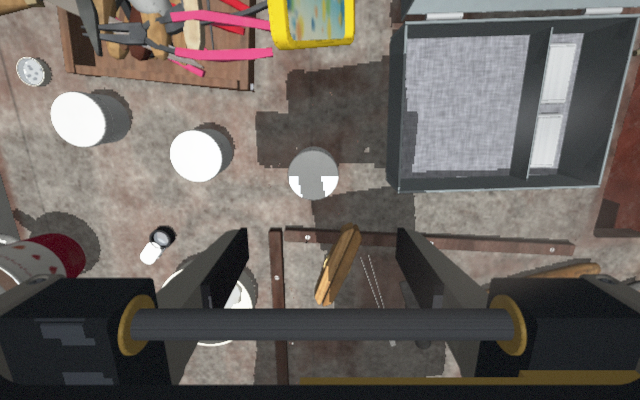

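The wrist view shows tin 1's top at (313,174), tin 2 at (196,156), tin 3 at (79,119), and the box's front rim from (398,190) to (602,185).

Run:
```python
from h import *
s=arm.sense();p=arm.get_image("wrist");print(s["position"])
print(onplane(p,[(313.5,174),(195.5,156),(79,119)],44,s))
print(onplane(p,[(398,190),(602,185),(405,24)],62,s))
```

```text
[466.726  69.514 162.048]
[[479.678  78.792  44.   ]
 [499.316 206.246  44.   ]
 [537.859 323.594  44.   ]]
[[ 466.263  -10.645   62.   ]
 [ 471.93  -224.174   62.   ]
 [ 622.163   -5.864   62.   ]]
```

>>> jog_arm:
  moves:
    - [[0.011, -0.009, 0.02, 0], [0, 0, 0.03, 0], [0, 0, 0.03, 0], [0, 0, 0.03, 0], [0, 0, 0.02, 0], [0, 0, 0.012, 0], [0, 0, 0, 0], [0, 0, 0, 0]]

```text
time: 3.77
position: [479.0, 78.3, 21.0]
orientation: [-3.141, 0.001, -0.001]
wrist_force: [-0.8, -0.6, 0.8]
opening: 0.997
gripper_force: 0.0
```

>>> jog_arm:
  moves:
    - [[0, 0, 0, 0], [0, 0, 0, 0], [0, 0, 0, 0], [0, 0, 0, 0], [0, 0, 0, 0], [0, 0, 0, 0], [0, 0, 0, 0], [0, 0, 0, 0]]
  fingers: 0.55

```text
time: 4.43
position: [478.1, 78.6, 20.1]
orientation: [3.142, 0.0, -0.0]
wrist_force: [0.1, -0.5, 0.3]
opening: 0.551
gripper_force: 0.0
```

Run:
```python
from h import *
s=arm.sense();print(s)
```

```text
{'time': 4.4333, 'joints': array([0.16 , 0.369, 2.058, 0.   , 0.714, 1.73 ]), 'qvel': array([ 0.   ,  0.001, -0.001, -0.002, -0.001, -0.   ]), 'joint_torque': array([ -0.005, -49.066, -21.935,   0.001,  -0.077,  -0.   ]), 'position': array([478.104,  78.611,  20.097]), 'orientation': array([ 3.142,  0.   , -0.   ]), 'wrist_force': array([ 0.104, -0.495,  0.253]), 'moment': array([ 0.025, -0.021, -0.025]), 'gripper_force': 0.0, 'opening': 0.5509505316694456}
```

Opened below the tin's diameter, so now I'll squeeze fully, lift and weigh.

>>> jog_arm:
  moves:
    - [[0, 0, 0, 0], [0, 0, 0, 0], [0, 0, 0, 0], [0, 0, 0, 0], [0, 0, 0, 0], [0, 0, 0, 0]]
  fingers: 0
  force: 25

```text
time: 4.93
position: [478.2, 78.6, 20.1]
orientation: [3.142, 0.0, -0.0]
wrist_force: [0.8, -0.1, -0.6]
opening: 0.139
gripper_force: 0.0
```

Run:
```python
from h import *
s=arm.sense();print(s["opening"],s["gripper_force"],s["wrist_force"])
p=arm.get_image("wrist");cv2.imwrite("pics/w2.png",p["frame"])
```

```text
0.13883060045186082 0.0 [ 0.846 -0.144 -0.572]
```

View pics/w2.png

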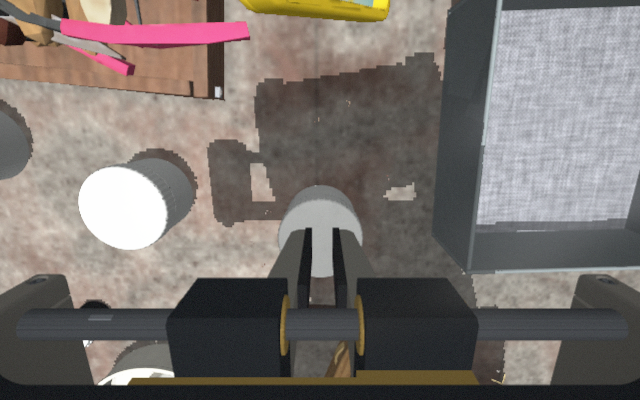

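The fingers closed without touching the tin: they appear over or in front of it, with the tin's top near (320,238). I'll check where the TCP projects.

Run:
```python
from h import *
s=arm.sense();p=arm.get_image("wrist")
M=np.array(p["mount"]);print(M)
I=np.linalg.inv(M)
for q in ([0,0,0],[0,0,-19],[0,0,-24],[0,28,-24],[28,0,-24],[-28,0,-24]):
    c=I@np.array(q+[1.]);k=K(p);print(q,k[0,0]*c[0]/-c[2]+k[0,2],-k[1,1]*c[1]/-c[2]+k[1,2])
print(s["position"],onplane(p,[(320,187),(362,240),(279,240)],44,s))
print([d for d in arm.spot_in(p,"tin_1")])
print([d for d in arm.spot_in(arm.get_image("scene"),"tin_1")])
```

```text
[[   0.001    0.962    0.274   77.481]
 [   1.      -0.001    0.      -0.145]
 [   0.       0.274   -0.962 -204.08 ]
 [   0.       0.       0.       1.   ]]
[0, 0, 0] 321.97690709849616 223.45218254915997
[0, 0, -19] 321.9844749071633 233.57108015083165
[0, 0, -24] 321.9867029120033 236.55013972060755
[0, 28, -24] 364.88124975551005 236.5959126900874
[28, 0, -24] 322.03958917040154 195.18735629669277
[-28, 0, -24] 321.9378268244689 274.7765350928878
[478.128  78.564  20.075] [[511.393  79.842  44.   ]
 [475.689  52.342  44.   ]
 [475.622 106.731  44.   ]]
[{'at': [530.0, 300.4, 7.5], 'confidence': 0.94}, {'at': [499.3, 195.0, 44.8], 'confidence': 0.8}, {'at': [494.7, 83.1, 46.2], 'confidence': 0.67}, {'at': [396.4, 277.4, 5.5], 'confidence': 0.48}]
[{'at': [482.5, 209.3, 36.7], 'confidence': 0.87}, {'at': [518.6, 327.6, 41.2], 'confidence': 0.8}, {'at': [457.5, 90.7, 38.3], 'confidence': 0.73}]
```

Run:
```python
from h import *
p=arm.get_image("scene");q=arm.get_image("top")
a=cv2.resize(p["frame"][150:270,250:420],None,fx=4,fy=4,interpolation=cv2.INTER_CUBIC)
cv2.imwrite("pics/s2.png",a)
```

```text
(no output)
```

View pics/s2.png

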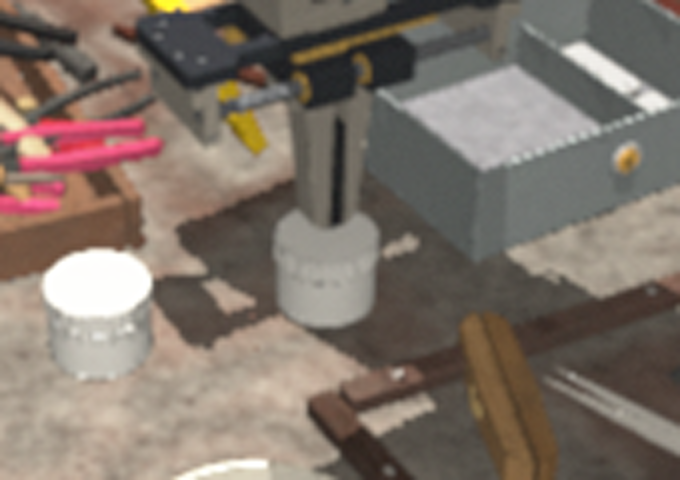

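Run:
```python
from h import *
s=arm.sense();p=arm.get_image("scene");q=arm.get_image("top")
for c in (p,q):
  for z in (0,20,44,60,88):
    v=np.array(c["view"])@np.r_[s["position"][:2],z,1];k=K(c)
    print(c["shot"],z,k[0,0]*v[0]/-v[2]+k[0,2],-k[1,1]*v[1]/-v[2]+k[1,2])
print(s["opening"],s["position"],s["wrist_force"],s["gripper_force"])
```

```text
13 0 329.6806902714549 223.9444017925384
13 20 329.84777501027077 216.7021643388037
13 44 330.05361972312585 207.77988753688152
13 60 330.19420655234785 201.6861939577485
13 88 330.44696919465423 190.73027369842723
14 0 333.46818982559466 213.29723125048363
14 20 333.76036907541487 211.86048464165543
14 44 334.1262477423171 210.06133246285512
14 60 334.3799754899985 208.81366521314044
14 88 334.8442088364576 206.53086899595377
0.003587386664224937 [478.162  78.58   20.102] [ 0.407 -0.693  0.649] 0.0
```

Run:
```python
from h import *
w=arm.get_image("wrist")["frame"][170:310,250:390];q=arm.get_image("top")["frame"][180:240,300:370]
s=arm.get_image("scene")["frame"][170:240,300:370]
r=lambda f:cv2.resize(f,(390,390*f.shape[0]//f.shape[1]),interpolation=cv2.INTER_CUBIC)
a,b=r(w),r(s)
b=cv2.resize(b,(390,a.shape[0]))
cv2.imwrite("pics/ws.png",np.hstack([a,b]))
```

```text
(no output)
```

View pics/ws.png

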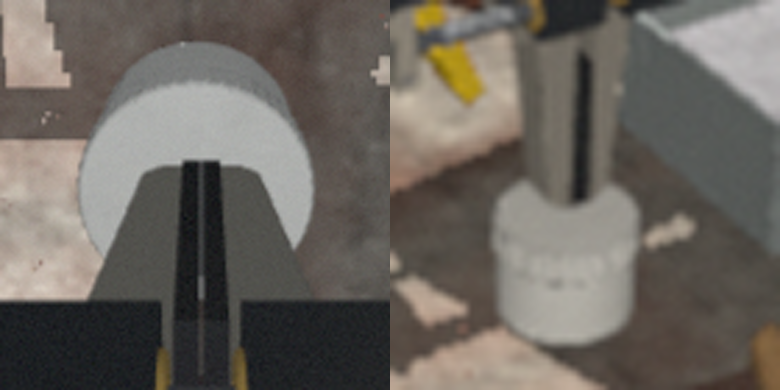

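The fingers end visibly about 25–35 mm short of the reported TCP: both the wrist and scene projections put the tips just above the lid, which fits the lack of contact. I'll open, go about 30 mm lower and close again.

>>> jog_arm:
  moves:
    - [[0, 0, 0, 0], [0, 0, 0, 0], [0, 0, 0, 0], [0, 0, 0, 0], [0, 0, 0, 0], [0, 0, 0, 0], [0, 0, 0, 0], [0, 0, 0, 0]]
  fingers: 1

```text
time: 6.2
position: [478.1, 78.6, 20.1]
orientation: [3.142, 0.0, -0.0]
wrist_force: [-0.1, 0.0, -0.8]
opening: 0.561
gripper_force: 0.0
```

>>> jog_arm:
  moves:
    - [[-0.001, 0, 0, 0], [0, 0, 0, 0], [0, 0, 0, 0], [0, 0, 0, 0], [0, 0, 0.01, 0], [0, 0, 0.01, 0], [0, 0, 0.005, 0], [0, 0, 0.005, 0]]

```text
time: 6.87
position: [476.4, 78.5, -11.2]
orientation: [3.141, 0.0, -0.002]
wrist_force: [-0.6, 0.2, -0.6]
opening: 1.001
gripper_force: 0.0
```

>>> jog_arm:
  moves:
    - [[0, 0, 0.002, 0], [0, 0, 0, 0], [0, 0, 0, 0], [0, 0, 0, 0]]

```text
time: 7.2
position: [477.4, 78.6, -11.7]
orientation: [-3.142, -0.0, -0.001]
wrist_force: [-0.4, 0.9, 0.5]
opening: 0.994
gripper_force: 0.0
```

The reported TCP is now below the bench with no contact force, which confirms the offset. Closing.

>>> jog_arm:
  moves:
    - [[0, 0, 0, 0], [0, 0, 0, 0], [0, 0, 0, 0], [0, 0, 0, 0], [0, 0, 0, 0], [0, 0, 0, 0], [0, 0, 0, 0], [0, 0, 0, 0]]
  fingers: 0
  force: 25

```text
time: 7.87
position: [477.3, 78.6, -11.8]
orientation: [-3.141, -0.0, -0.0]
wrist_force: [-0.2, 0.7, 2.1]
opening: 0.607
gripper_force: 25.0
```

Run:
```python
from h import *
s=arm.sense();print(s["opening"],s["gripper_force"],s["wrist_force"],s["moment"],s["joint_torque"])
p=arm.get_image("wrist")
```

```text
0.6074283560622645 25.000274777412415 [-0.205  0.669  2.067] [ 0.159  0.074 -0.013] [ -0.378 -49.718 -19.164  -0.178  -0.118  -0.012]
```

>>> jog_arm:
  moves:
    - [[0, 0, -0.005, 0], [0, 0, -0.01, 0], [0, 0, -0.01, 0], [0, 0, -0.005, 0], [0, 0, 0, 0], [0, 0, 0, 0], [0, 0, 0, 0], [0, 0, 0, 0]]

```text
time: 8.58
position: [476.8, 78.5, 17.8]
orientation: [3.141, 0.0, -0.001]
wrist_force: [-0.8, 0.9, -4.4]
opening: 0.608
gripper_force: 25.0
```

```bash
cat > wt.py <<'E'
from h import *
f=[]
for i in range(6):
    arm.get_image("wrist");s=arm.sense();f.append(np.r_[s["wrist_force"],s["joint_torque"][1:3]])
print(np.mean(f,0),np.std(f,0),s["position"],s["opening"],s["time"])
E
python3 wt.py
```

```text
[ -0.247   0.098  -4.637 -51.21  -22.946] [0.342 0.461 0.353 0.093 0.03 ] [476.996  78.572  17.886] 0.6077138784143541 8.8833
```

Tin 1 weighs about 4.6 N (0.47 kg), so it is the full one. Carrying it to the box, slightly in front of the bay centre to stay clear of the lid.

>>> jog_arm:
  moves:
    - [[0, 0, -0.01, 0], [0, 0, -0.02, 0], [0, 0, -0.02, 0], [0, 0, -0.02, 0], [0, 0, -0.01, 0], [0, 0, 0, 0]]
  force: 35

```text
time: 9.38
position: [478.9, 78.9, 100.6]
orientation: [-3.141, -0.0, -0.007]
wrist_force: [0.5, -0.2, -4.5]
opening: 0.605
gripper_force: 35.0
```

>>> jog_arm:
  moves:
    - [[0.004, 0.015, 0, 0], [0.006, 0.024, 0, 0], [0.006, 0.024, 0, 0], [0.006, 0.024, 0, 0], [0.006, 0.024, 0, 0], [0.006, 0.024, 0, 0], [0.005, 0.018, 0, 0], [0.004, 0.01, 0, 0]]

```text
time: 10.05
position: [519.8, -86.2, 97.0]
orientation: [3.141, -0.002, -0.002]
wrist_force: [-0.3, 0.5, -4.3]
opening: 0.604
gripper_force: 35.0
```

Run:
```python
from h import *
s=arm.sense();p=arm.get_image("wrist");q=arm.get_image("scene");print(s["position"],s["opening"],s["wrist_force"])
cv2.imwrite("pics/w3.png",np.hstack([cv2.resize(p["frame"],(400,250)),cv2.resize(q["frame"][50:250,220:460],(400,333))[:250]]))
```

```text
[519.81  -86.221  97.036] 0.6040576263745971 [-0.341  0.544 -4.304]
```

View pics/w3.png

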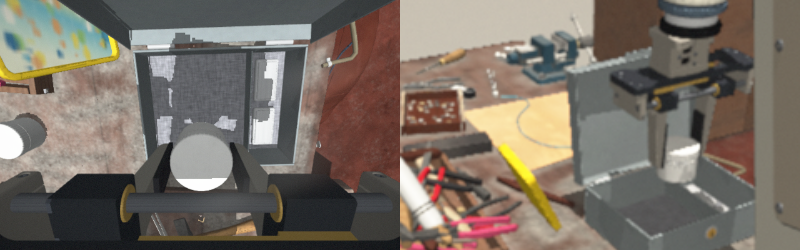

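The tin hangs over the wide compartment, clear of the lid. Lowering it, slowly at the end.

>>> jog_arm:
  moves:
    - [[0, 0, 0.02, 0], [0, 0, 0.025, 0], [0, 0, 0.02, 0], [0, 0, 0.015, 0], [0, 0, 0.01, 0], [0, 0, 0.006, 0], [0, 0, 0, 0], [0, 0, 0, 0]]

```text
time: 10.82
position: [520.3, -84.1, 2.3]
orientation: [-3.142, -0.001, -0.0]
wrist_force: [0.0, -0.3, -4.2]
opening: 0.609
gripper_force: 35.0
```

>>> jog_arm:
  moves:
    - [[0, 0, 0.003, 0], [0, 0, 0.002, 0], [0, 0, 0.001, 0], [0, 0, 0, 0], [0, 0, 0, 0]]

```text
time: 11.23
position: [520.3, -84.4, -3.7]
orientation: [3.142, -0.0, 0.0]
wrist_force: [-0.1, 0.3, -5.2]
opening: 0.604
gripper_force: 35.0
```

>>> jog_arm:
  moves:
    - [[0, 0, 0.001, 0], [0, 0, 0.001, 0], [0, 0, 0.0005, 0], [0, 0, 0, 0], [0, 0, 0, 0]]

```text
time: 11.65
position: [520.1, -84.4, -6.5]
orientation: [-3.142, -0.0, 0.0]
wrist_force: [-0.2, 0.2, -5.0]
opening: 0.604
gripper_force: 35.0
```

>>> jog_arm:
  moves:
    - [[0, 0, 0.0007, 0], [0, 0, 0, 0], [0, 0, 0, 0]]

```text
time: 11.9
position: [520.3, -84.4, -6.8]
orientation: [3.142, 0.0, 0.0]
wrist_force: [-0.1, 0.1, 1.6]
opening: 0.605
gripper_force: 35.0
```

Contact with the floor felt (the vertical force rose from -5.0 to +1.6 N). Releasing and rising.

>>> jog_arm:
  moves:
    - [[0, 0, 0, 0], [0, 0, 0, 0], [0, 0, 0, 0], [0, 0, 0, 0], [0, 0, 0, 0]]
  fingers: 0.74

```text
time: 12.32
position: [520.3, -84.4, -7.1]
orientation: [3.142, 0.0, 0.0]
wrist_force: [0.5, 0.1, 0.0]
opening: 0.74
gripper_force: 0.0
```

>>> jog_arm:
  moves:
    - [[0, 0, -0.005, 0], [0, 0, -0.015, 0], [0, 0, -0.03, 0], [0, 0, -0.04, 0], [0, 0, -0.04, 0], [0, 0, 0, 0]]

```text
time: 12.82
position: [524.8, -85.2, 130.3]
orientation: [3.14, 0.0, 0.017]
wrist_force: [1.5, -0.4, 1.2]
opening: 0.743
gripper_force: 0.0
```

Run:
```python
from h import *
s=arm.sense();print(s["position"],s["joints"],s["opening"],s["wrist_force"])
p=arm.get_image("wrist");q=arm.get_image("scene");t=arm.get_image("top")
for c in(p,q,t):print([(np.round(d["at"]),d["confidence"]) for d in arm.spot_in(c,"tin_1")])
for c in(q,t):print([(np.round(d["at"]),d["confidence"]) for d in arm.spot_in(c,"lid")])
cv2.imwrite("pics/w4.png",np.hstack([cv2.resize(p["frame"],(400,250)),cv2.resize(t["frame"][60:260,340:500],(313,391))[:250]]))
```

```text
[524.779 -85.171 130.283] [-0.164  0.261  1.892  0.     0.978  1.407] 0.7431200039705314 [ 1.481 -0.448  1.221]
[(array([525., -85.,  49.]), 0.75), (array([501., 190.,  41.]), 0.72)]
[(array([522., 330.,  43.]), 0.84), (array([484., 209.,  39.]), 0.74), (array([507., -71.,  49.]), 0.56)]
[(array([532., 321.,  44.]), 0.95), (array([513., -82.,  49.]), 0.81), (array([492., 205.,  44.]), 0.74)]
[(array([575., 385.,  10.]), 0.27)]
[(array([652., -54., 137.]), 0.56)]
```

View pics/w4.png

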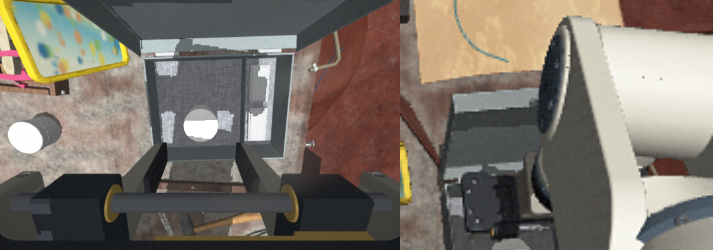

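The tin stands upright at about (519,-84) in the wide compartment, and the lid is still open. Next I'll go up and over the lid with the fingers closed, then behind it.

>>> jog_arm:
  moves:
    - [[0, 0.005, -0.035, 0], [0, 0.005, -0.035, 0], [0, 0.005, -0.035, 0], [0, 0.005, -0.035, 0], [0, 0.005, -0.015, 0], [0, 0, 0, 0]]
  fingers: 0

```text
time: 13.72
position: [522.1, -110.5, 281.3]
orientation: [3.14, -0.001, 0.008]
wrist_force: [0.8, 0.6, 1.0]
opening: 0.329
gripper_force: 0.0
```

>>> jog_arm:
  moves:
    - [[0.02, 0, 0, 0], [0.03, 0, 0, 0], [0.03, 0, 0, 0], [0.03, 0, 0, 0], [0.03, 0, 0, 0], [0.02, 0, 0, 0], [0.012, 0, 0, 0], [0, 0, 0, 0]]

```text
time: 14.38
position: [693.2, -108.9, 274.2]
orientation: [-3.141, -0.001, 0.005]
wrist_force: [-1.8, -0.4, -0.5]
opening: 0.004
gripper_force: 0.0
```

Run:
```python
from h import *
s=arm.sense();print(s["position"],s["joints"],s["opening"],s["wrist_force"])
p=arm.get_image("wrist");q=arm.get_image("scene")
cv2.imwrite("pics/w5.png",np.hstack([cv2.resize(p["frame"],(400,250)),cv2.resize(q["frame"][0:200,240:480],(400,333))[:250]]))
```

```text
[ 693.244 -108.875  274.189] [-0.158  0.413  1.343  0.     1.39   1.412] 0.004109079651540974 [-1.777 -0.39  -0.502]
```

View pics/w5.png

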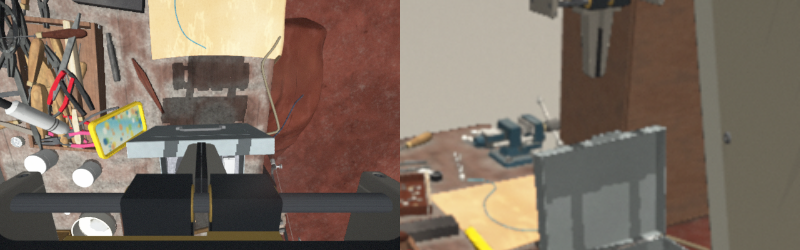

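Run:
```python
from h import *
s=arm.sense();p=arm.get_image("wrist")
for z in(222,228):print(onplane(p,[(320,218),(320,224),(208,224),(437,220),(320,205)],z,s))
print(s["position"])
```

```text
[[ 676.079 -107.251  222.   ]
 [ 670.207 -107.248  222.   ]
 [ 670.038   -3.956  222.   ]
 [ 674.304 -214.642  222.   ]
 [ 688.564 -107.256  222.   ]]
[[ 678.258 -107.292  228.   ]
 [ 672.523 -107.29   228.   ]
 [ 672.357   -6.407  228.   ]
 [ 676.524 -212.177  228.   ]
 [ 690.452 -107.297  228.   ]]
[ 691.227 -109.059  275.331]
```

The lid's top edge lies near x ≈ 672–678, so I'll move 27 mm further behind it before descending.

>>> jog_arm:
  moves:
    - [[0.02, 0, 0, 0], [0.007, 0, 0.02, 0], [0, 0, 0.03, 0], [0, 0, 0.03, 0], [0, 0, 0.025, 0], [0, 0, 0.015, 0], [0, 0, 0, 0]]

```text
time: 15.12
position: [715.5, -109.0, 153.6]
orientation: [-3.141, 0.0, 0.011]
wrist_force: [-0.9, 1.1, -0.3]
opening: 0.004
gripper_force: 0.0
```

>>> jog_arm:
  moves:
    - [[-0.008, 0, 0, 0], [-0.008, 0, 0, 0], [-0.008, 0, 0, 0], [-0.008, 0, 0, 0], [-0.008, 0, 0, 0], [-0.008, 0, 0, 0]]

```text
time: 15.62
position: [670.8, -109.5, 159.0]
orientation: [3.141, 0.0, 0.003]
wrist_force: [-0.1, 0.2, 0.6]
opening: 0.006
gripper_force: 0.4
```

>>> jog_arm:
  moves:
    - [[-0.008, 0, 0, 0], [-0.008, 0, 0, 0], [-0.008, 0, 0, 0]]

```text
time: 15.87
position: [646.4, -109.4, 158.1]
orientation: [3.142, 0.0, 0.001]
wrist_force: [1.3, -0.6, 0.4]
opening: 0.002
gripper_force: 0.4
```

>>> jog_arm:
  moves:
    - [[-0.008, 0, 0, 0], [-0.008, 0, 0, 0], [-0.008, 0, 0, 0], [-0.004, 0, 0, 0], [0, 0, 0, 0]]

```text
time: 16.28
position: [618.0, -109.4, 157.8]
orientation: [-3.141, 0.0, 0.001]
wrist_force: [-0.4, -0.1, 1.5]
opening: 0.008
gripper_force: 0.0
```

Run:
```python
from h import *
s=arm.sense();print(s["position"],s["wrist_force"],s["time"])
t=arm.get_image("scene")
print([(np.round(d["at"]),d["confidence"]) for d in arm.spot_in(t,"lid")])
```

```text
[ 618.011 -109.376  157.827] [-0.422 -0.074  1.483] 16.2833
[]
```

Let it fall for a moment, rise a little, then look (the last view).

>>> jog_arm:
  moves:
    - [[0, 0, -0.02, 0], [0, 0, -0.03, 0], [0, 0, -0.04, 0], [0, 0, -0.03, 0], [0, 0, 0, 0], [0, 0, 0, 0], [0, 0, 0, 0], [0, 0, 0, 0]]

```text
time: 17.05
position: [618.4, -109.2, 276.1]
orientation: [-3.141, -0.0, 0.004]
wrist_force: [-1.1, -0.4, 1.7]
opening: 0.002
gripper_force: 0.0
```

Run:
```python
from h import *
s=arm.sense();print(s["position"],s["wrist_force"],s["time"])
p=arm.get_image("wrist");q=arm.get_image("scene")
for c in(p,q):print([(np.round(d["at"]),d["confidence"]) for d in arm.spot_in(c,"lid")])
print([(np.round(d["at"]),d["confidence"]) for d in arm.spot_in(q,"tin_2")])
cv2.imwrite("pics/w6.png",np.hstack([cv2.resize(p["frame"],(400,250)),cv2.resize(q["frame"][90:240,220:460],(400,250))]))
```

```text
[ 618.402 -109.222  276.121] [-1.105 -0.401  1.696] 17.05
[(array([ 565., -113.,   80.]), 0.91), (array([588., 385.,  10.]), 0.33)]
[(array([520., -93.,  83.]), 0.71), (array([519., 332.,  40.]), 0.19)]
[(array([480., 214.,  36.]), 0.93), (array([522., 328.,  41.]), 0.68)]
```

View pics/w6.png

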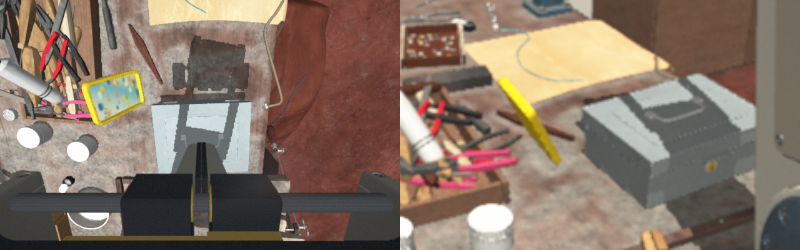

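The view shows the lid down on the box with its seam level, and its top at about 80–83 mm, close to the 84 mm expected shut. I'll check with a light press near the front edge.

>>> jog_arm:
  moves:
    - [[-0.033, 0, 0.03, 0], [-0.035, 0, 0.035, 0], [-0.035, 0, 0.035, 0], [-0.03, 0, 0.035, 0], [0, 0, 0.03, 0], [0, 0, 0.02, 0], [0, 0, 0.01, 0], [0, 0, 0, 0]]

```text
time: 17.97
position: [500.9, -109.1, 97.3]
orientation: [-3.141, 0.0, 0.006]
wrist_force: [-0.4, -0.2, 0.0]
opening: 0.007
gripper_force: 0.0
```

>>> jog_arm:
  moves:
    - [[0, 0, 0.003, 0], [0, 0, 0.003, 0], [0, 0, 0.003, 0], [0, 0, 0.001, 0], [0, 0, 0, 0]]

```text
time: 18.38
position: [502.6, -109.4, 89.6]
orientation: [3.141, 0.0, 0.001]
wrist_force: [0.2, 0.7, 0.2]
opening: 0.008
gripper_force: 0.0
```

>>> jog_arm:
  moves:
    - [[-0.01, 0, 0.004, 0], [-0.01, 0, 0.004, 0], [0, 0, 0.004, 0], [0, 0, 0.004, 0], [0, 0, 0.002, 0], [0, 0, 0, 0]]

```text
time: 18.88
position: [482.2, -109.4, 70.8]
orientation: [-3.141, 0.0, 0.001]
wrist_force: [-0.4, 0.4, -0.2]
opening: 0.004
gripper_force: 0.0
```

>>> jog_arm:
  moves:
    - [[0, 0, 0.002, 0], [0, 0, 0.002, 0], [0, 0, 0.001, 0], [0, 0, 0, 0]]

```text
time: 19.22
position: [482.2, -109.4, 66.1]
orientation: [-3.142, -0.0, 0.001]
wrist_force: [-0.1, -0.1, -0.0]
opening: 0.006
gripper_force: 0.0
```

>>> jog_arm:
  moves:
    - [[0, 0, 0.002, 0], [0, 0, 0.002, 0], [0, 0, 0, 0]]

```text
time: 19.47
position: [482.1, -109.3, 61.9]
orientation: [-3.141, -0.0, 0.001]
wrist_force: [0.5, -0.3, -0.4]
opening: 0.006
gripper_force: 0.0
```

>>> jog_arm:
  moves:
    - [[0, 0, 0.002, 0], [0, 0, 0.001, 0], [0, 0, 0, 0]]

```text
time: 19.72
position: [482.1, -109.4, 59.0]
orientation: [-3.141, -0.0, 0.001]
wrist_force: [0.0, 0.3, 0.2]
opening: 0.008
gripper_force: 0.0
```

>>> jog_arm:
  moves:
    - [[0, 0, 0.002, 0], [0, 0, 0.001, 0], [0, 0, 0, 0]]

```text
time: 19.97
position: [482.1, -109.4, 56.0]
orientation: [-3.142, -0.0, 0.001]
wrist_force: [-0.3, 0.4, -0.2]
opening: 0.005
gripper_force: 0.0
```

>>> jog_arm:
  moves:
    - [[0, 0, 0.001, 0], [0, 0, 0.001, 0], [0, 0, 0, 0]]

```text
time: 20.22
position: [482.2, -109.4, 54.1]
orientation: [-3.142, -0.0, 0.0]
wrist_force: [-0.3, 0.1, -0.3]
opening: 0.006
gripper_force: 0.0
```

>>> jog_arm:
  moves:
    - [[0, 0, 0.001, 0], [0, 0, 0, 0]]

```text
time: 20.38
position: [482.2, -109.4, 53.2]
orientation: [-3.142, -0.0, 0.0]
wrist_force: [1.0, 0.3, -0.3]
opening: 0.004
gripper_force: 0.0
```

>>> jog_arm:
  moves:
    - [[0, 0, 0.001, 0], [0, 0, 0.001, 0], [0, 0, 0, 0]]

```text
time: 20.63
position: [482.2, -109.4, 51.1]
orientation: [-3.142, -0.0, 0.0]
wrist_force: [-0.8, -0.2, 0.7]
opening: 0.005
gripper_force: 0.0
```

>>> jog_arm:
  moves:
    - [[0, 0, 0.001, 0], [0, 0, 0, 0]]

```text
time: 20.8
position: [482.2, -109.4, 50.2]
orientation: [-3.142, -0.0, 0.0]
wrist_force: [0.4, 0.5, 0.9]
opening: 0.001
gripper_force: 0.0
```

>>> jog_arm:
  moves:
    - [[0, 0, 0.001, 0], [0, 0, 0, 0]]

```text
time: 20.97
position: [482.4, -109.4, 49.8]
orientation: [-3.142, -0.0, -0.0]
wrist_force: [-2.5, 0.8, 7.8]
opening: 0.005
gripper_force: 4.0
```

Contact is stiff (about 8 N within 1 mm) at a height of 84 mm, so the lid is fully shut. Retreating, checking the tins and handing in.

>>> jog_arm:
  moves:
    - [[0, 0, -0.01, 0], [0, 0, -0.03, 0], [0, 0, -0.04, 0], [0, 0, -0.04, 0], [0, 0, -0.03, 0], [0, 0, 0, 0], [0, 0, 0, 0], [0, 0, 0, 0]]

```text
time: 21.63
position: [481.8, -109.3, 198.9]
orientation: [-3.142, -0.0, 0.001]
wrist_force: [-0.1, 0.6, -0.1]
opening: 0.005
gripper_force: 0.0
```

Run:
```python
from h import *
s=arm.sense();print(s["position"],s["wrist_force"],s["time"])
for n in("scene","top"):
  q=arm.get_image(n)
  for t in("tin_2","lid","loupe","gem_jar"):print(t,[(np.round(d["at"]),d["confidence"]) for d in arm.spot_in(q,t)])
print(arm.close_job())
```

```text
[ 481.779 -109.303  198.893] [-0.147  0.582 -0.143] 21.6333
tin_2 [(array([518., 330.,  43.]), 0.95), (array([483., 211.,  38.]), 0.77)]
lid [(array([517., -89.,  82.]), 0.61)]
loupe [(array([373., 290.,  14.]), 0.72)]
gem_jar [(array([579., 387.,  10.]), 0.66)]
tin_2 [(array([529., 323.,  44.]), 0.63), (array([494., 205.,  42.]), 0.61)]
lid [(array([504., -70.,  80.]), 0.96)]
loupe [(array([374., 283.,  13.]), 0.7)]
gem_jar []
the job is handed in; nothing more can be done
None
```

The job is handed in after about 22 s: the tin at (477, 78) hefted at about 0.47 kg, so I took it as the full one without hefting the other two; I set it upright in the wide compartment and shut the lid, and the other two tins, the loupe and the specimen box were left untouched.

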